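Park the rinsed jar at the head of the draining gutter

TASK

The rinsed porcelain jar lies on its side at the low end of the sloped draining gutter, where the next one has to go. With the fingertips, gently push it up the slope, over the low brass holding rod and home against the end stop, so that it stays there and cannot roll back, then take the hand away. Never lift it off the gutter, flick it or let it run away down the slope, and leave the crockery and bottle around the gutter where they stand.

Things in the scene. Friction and masses are not known exactly. Their poses are not given: they have to be found in the camera images.
- jar: White porcelain jar with blue bands and flush blue lid: a closed cylinder, 62 mm diameter, 96 mm long, 0.25 to 0.5 kg, glazed and wet (slippery, friction 0.2 to 0.35). Lies on its side across the gutter and rolls freely. Origin: centre of the cylinder; y along its axis to the lid; x, z turn as it rolls.
- gutter: Fixed stainless draining channel sloping 7 degrees, on a wooden trestle. Origin: middle of the floor's upper face at the low open spout end, 80 mm above the table. Frame tilted with the floor: x up the slope, y across, z square to the floor. Inside 110 mm wide, floor 330 mm long, side rims 37 mm above it. Jar let go between tabs and rod rolls down; once over the rod it stays.
- tabs (a point): On the gutter floor at x = 75 mm (gutter frame): two dark steel keeper tabs, 14 mm high, 3 mm thick, one each side with a 50 mm gap in the middle. The jar starts resting against their uphill side, its centre at x = 102 mm. Below them the floor is clear for the fingers.
- rod (a point): On the gutter floor at x = 281 mm: the holding rod, two short pieces of round brass rod welded across the floor in one line, left and right, standing 4 mm above it, with a 46 mm gap between them in the middle.
- stop (a point): Middle of the face of the end stop, 25 mm above the floor, at x = 330 mm: an upright plate across the gutter's high end, rim 53 mm above the floor.
- seat (a point): Where the jar's centre lies when parked: x = 297, y = 0, z = 31 mm in the gutter's frame. There the jar rests on the floor against the rod's uphill side, with 2 mm to spare before the end stop.
- drip_bowl: White porcelain bowl, 124 mm across the rim, 50 mm high, loose, standing on the table under the spout. Origin: centre of its underside. Bystander.
- saucers: Stack of three white saucers, 118 mm across, 38 mm high, loose, on the table beside the gutter. Origin: centre of the underside. Bystander.
- brush_pot: White and blue cylindrical pot, 64 mm across, 85 mm high, with three brushes standing in it up to 205 mm above the table, loose, beside the gutter. Origin: centre of the underside. Bystander.
- pigment_bottle: Small amber glass bottle with a black cap, 48 mm across, 74 mm high, loose, beside the gutter. Origin: centre of the underside. Bystander.
Mind the look-alikes: they are no part of the job. Leave any turquoise look-alike of the jar alone.

How it is judged:
By the outcome, as a careful person would: the job done as asked, in the order asked, and still so for the second after the job is handed in, with the robot touching nothing.
It also fails if it takes over 38 s, if anything falls off the work surface, if the arm or the gripper's body presses on something with over 40 N, if the wrist force passes 120 N, or if a joint passes its speed limit or range.

ROBOT

A 7-joint arm with a two-finger parallel gripper is mounted at the origin on the work surface. World frame = base frame: x ahead of the robot, y to its left, z up, the work surface at z = 0. Lengths are in m, angles in rad, forces in N, time in s.
With the tool pointing down it reaches from about 0.425 to 0.8 m from the base axis. Payload 8.3 kg.
Tool frame: the origin (TCP) lies at the very end of the fingers, on their centre line; the grasp point (between the pads) lies 19 mm behind it; x points along the fingers, z is the direction in which the jaws open and shut, and the axes are right-handed (so a half turn about x gives the same grasp; the last joint's range is limited). The gripper opens to 85 mm and grips with 20 to 120 N. Pads are 22 mm wide; open, the fingers measure 114 mm over their backs; the gripper's body (76 mm by 85 mm) begins 54 mm behind the grasp point. The pads swing forward as they close: fully open they stand 13 mm farther back than shut.
Start: joints at [-1.297, 0.383, 0.016, 1.37, -0.006, 1.388, -0.046], TCP at [0.206, 0.59, 0.231] pointing down, gripper open.
Joint ranges: [-2.95, 2.95], [-0.25, 2.06], [-1.52, 1.56], [0.18, 2.33], [-1.44, 4.58], [0.02, 2.06], [-3.01, 3.01]. Speed limits (rad/s): [2.39, 2.39, 3.01, 3.01, 3.14, 3.14, 3.14].

INTERFACE

Orientations are given as a rotation vector (axis times angle).
In Python, from cell import arm gives the robot as it stands.
- The arm moves only by the tool carry_out, never from a script. Its argument "moves" is a list of rows, each an object with "delta_pos": the shift along the tool's x, y, z in m, a list of three; "rot": the turn, a rotation vector about the tool's x, y, z in degrees, a list of three. A call has 1 to 12 rows; each row shifts and turns the commanded pose from where the row before left it, along the tool's axes as they then stand; what a row does not reach is not made up. A row lasts 1/8 s, in which the tool goes at most 62.5 mm and 10.7 degrees, less where a joint would pass 70% of its speed; a pose out of reach is approached as far as the arm can. A call is refused whole if a number of a shift passes 0.0625 or a number of a turn 10.7, either way. A call with a gripper value outside its range is refused whole. "jaw" is the gripper command: -1 is fully open, 1 is shut, values between are in proportion, set as the call begins (left out, the last holds). The fingers move at their own pace and stop on an object; "newtons" is the grip in N (left out, the last holds). Time passes only in rows, so rows that do not move let the fingers close. It gives the time, the measured TCP pose, the force and the opening at its end, in the units of the state.
- arm.get_state(): the state, without advancing time (a new reading comes with each control period).
- arm.read_camera(name): name is "scene" or "top"; returns the picture (400x640x3 uint8, blue, green, red); there is no depth.
- arm.camera_info(name): a dict with "fx", "fy", "cx", "cy" (pixels), "dist" ([k1, k2, p1, p2, k3] as OpenCV has them; the pictures are not rectified), "rvec" (rotation vector, rad) and "tvec" (3), from world to camera coordinates, as OpenCV has them. Camera axes: x right, y down, z forward; pixel columns grow to the right and rows downward; lengths in m; the calibration is good to about 2 mm. A picture is of the moment at which its call begins. camera_info takes no time and is no camera call.
- arm.close_job(): hands the job in, once; it reports no verdict.
Trained networks look in the newest picture that a camera, given by its name, has taken for a name from the list of things; names that differ only in an ending like _2 or _b are one class to them, and where a whole thing is asked for, a point or a joint stands for the part that bears it (a point fixed in the world has none). Each returns a list of dicts, best first, with "p" (0 to 1); they miss things now and then, are a little off and sometimes report something else, mostly with a low value. They report only what shows in the picture. A call takes as long as a camera call. They do not tell look-alikes from the thing itself.
- arm.cut_out(name, camera): "mask" (400x640 bool, what is visible of it) and "at" ([column, row] in pixels, amid what is visible of it).
The state is a dict: "time": time; "joint_pos": joint angles; "qvel": joint speeds; "joint_torque": joint torques, N m; "ee_pos": TCP position; "tool_rot": TCP orientation; "ft_force": force on the tool from outside, world axes, zero at the start; "wrist_torque": the same for the moment, N m; "gripper_width": opening from 0.0 (shut) to 1.0 (fully open).
Only numpy, scipy, OpenCV 4.12 (cv2) and the standard library are available. Lean on these libraries where they do the work, as an engineer would, in place of code of your own. Each camera call takes 0.05 s, during which the arm holds its last target. There are 200 camera calls.

## Working session

There is one attempt and no reset: what is moved stays moved. The work goes in short steps, Python scripts to look and compute and a tool call to move; the robot and the scene stay as the last step left them, time stands still between calls to the robot, and variables do not carry over. Pictures are saved under pics/ and viewed, about 8 in all and at most 12, crops included, and the job is handed in when it is done.

Besides the shell and the picture viewer there is one more tool, called after ">>>" as name([rows], argument=value, ...), one row to a line, values as JSON. carry_out: Moves the arm, as the interface text tells. Its arguments: {"type":"object","properties":{"moves":{"type":"array"},"jaw":{"type":"number"},"newtons":{"type":"number"}},"required":["moves"]}

```bash
ls; mkdir -p pics; python3 - <<'E'
from cell import arm
import cv2,numpy as np
s=arm.get_state(); print({k:np.round(v,3) for k,v in s.items()})
for c in("scene","top"):
    im=arm.read_camera(c); cv2.imwrite(f"pics/{c}0.png",im); print(c,arm.camera_info(c))
    for n in("jar","gutter","drip_bowl","saucers","brush_pot","pigment_bottle","tabs","rod","stop"):
        try: print(c,n,[(np.round(d["at"]),round(float(d["p"]),2),int(d["mask"].sum())) for d in arm.cut_out(n,c)])
        except Exception as e: print(n,e)
E
```

```text
pics
{'time': np.float64(0.0), 'joint_pos': array([-1.297,  0.384,  0.016,  1.371, -0.006,  1.388, -0.047]), 'qvel': array([-0.002, -0.002,  0.001,  0.001, -0.001,  0.002, -0.   ]), 'joint_torque': array([-1.0000e-03, -6.2758e+01,  8.4400e-01, -3.7182e+01,  1.7000e-02,
        1.4000e-02, -0.0000e+00]), 'ee_pos': array([0.206, 0.589, 0.23 ]), 'tool_rot': array([-0.959,  1.352,  0.957]), 'ft_force': array([ 0.278,  0.591, -0.067]), 'wrist_torque': array([ 0.001, -0.039,  0.009]), 'gripper_width': np.float64(1.0)}
scene {'fx': 391.0405237388612, 'fy': 391.0405237388612, 'cx': 319.3524546621724, 'cy': 205.4640702441412, 'dist': array([-0.02866866,  0.        ,  0.        ,  0.        ,  0.        ]), 'rvec': array([ 2.11339647,  1.25670563, -0.46524988]), 'tvec': array([-0.23349089, -0.33007507,  1.3372365 ])}
scene jar [(array([329., 336.]), 0.81, 1525), (array([270., 218.]), 0.75, 1119), (array([308., 215.]), 0.22, 7088)]
scene gutter [(array([313., 217.]), 0.95, 7246)]
scene drip_bowl [(array([214., 264.]), 0.92, 1299)]
scene saucers [(array([303., 181.]), 0.84, 516)]
scene brush_pot
[... 492 characters left out ...]
: array([ 2.22472596, -2.15783406,  0.10665659]), 'tvec': array([-0.08435938,  0.59189094,  1.12282812])}
top jar [(array([362., 207.]), 0.86, 1027), (array([399., 300.]), 0.69, 970), (array([361., 116.]), 0.6, 839)]
top gutter [(array([326., 201.]), 0.56, 5566)]
top drip_bowl [(array([412., 217.]), 0.93, 744), (array([326., 199.]), 0.23, 5598)]
top saucers [(array([304., 258.]), 0.97, 1500), (array([363., 206.]), 0.3, 1001)]
top brush_pot [(array([328., 198.]), 0.72, 5434), (array([302., 128.]), 0.7, 629)]
top pigment_bottle [(array([355., 161.]), 0.72, 310)]
top tabs [(array([329., 198.]), 0.64, 5612)]
top rod [(array([327., 198.]), 0.59, 5401)]
top stop [(array([328., 200.]), 0.84, 5527)]
```

```bash
python3 - <<'E'
import cv2
a=cv2.imread("pics/scene0.png")[120:370,170:450]; b=cv2.imread("pics/top0.png")[90:320,240:460]
cv2.imwrite("pics/s1.png",cv2.resize(a,None,fx=2.4,fy=2.4,interpolation=cv2.INTER_CUBIC)); cv2.imwrite("pics/t1.png",cv2.resize(b,None,fx=2.6,fy=2.6,interpolation=cv2.INTER_CUBIC))
E
```

```text
(no output)
```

View pics/s1.png

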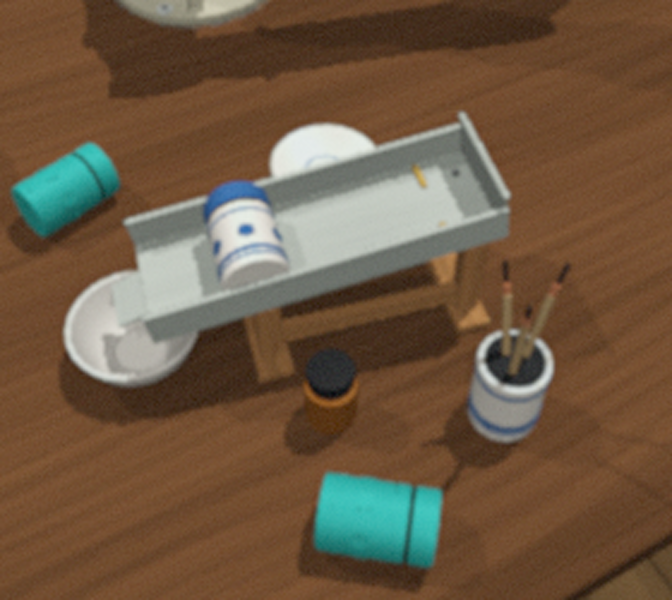

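View pics/t1.png

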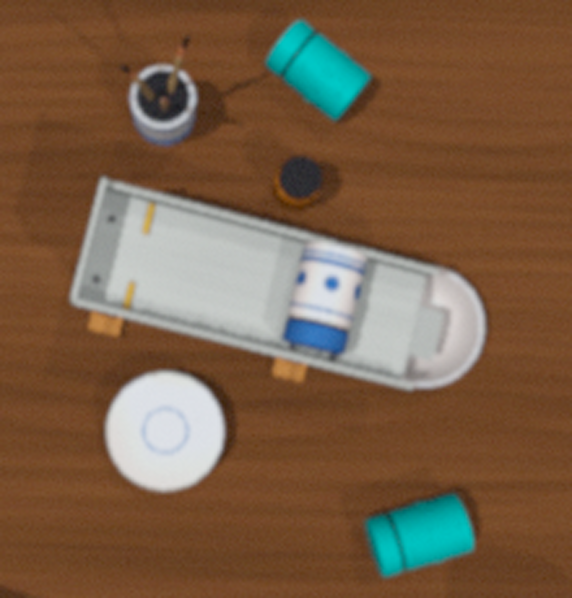

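The scene view shows the white and blue jar in the gutter at about (272,218) in full-picture pixels. The spout end is at lower left over the bowl, and the stop is at upper right, with corners near (362,168) and (381,203). In the top view the stop is at the left, with rim corners near (280,159) and (268,206). The brass pieces are near (297,173) and (290,203), and the spout is at the right. The two turquoise jars stand off the gutter.

```bash
cat > h.py <<'E'
from cell import arm
import cv2,numpy as np
from scipy.spatial.transform import Rotation as R
from scipy.optimize import least_squares
def proj(c,P):
    i=arm.camera_info(c);K=np.array([[i["fx"],0,i["cx"]],[0,i["fy"],i["cy"]],[0,0,1]])
    return cv2.projectPoints(np.asarray(P,float).reshape(-1,1,3),i["rvec"],i["tvec"],K,i["dist"])[0][:,0]
def Rg(yaw): return (R.from_euler('z',yaw)*R.from_euler('y',-7,degrees=True)).as_matrix()
def g2w(p,P): return np.array([p[0],p[1],.08])+np.asarray(P)@Rg(p[2]).T
E
python3 - <<'E'
from h import *
f=lambda L,k,o:[(a/k+o[0],b/k+o[1]) for a,b in L]
# order: stop rim +y,-y ; rod +y,-y ; spout rim +y,-y
top=np.array(f([(104,180),(72,302),(149,217),(130,293),(440,268),(412,387)],2.6,(240,90)))
sc=np.array(f([(507,200),(462,116),(442,224),(419,176),(150,320),(127,222)],2.4,(170,120)))
best=None
for flip in(1,-1):
  G=np.array([(.33,.055,.053),(.33,-.055,.053),(.281,.039,.004),(.281,-.039,.004),(0,.055,.037),(0,-.055,.037)])*[1,flip,1]
  for y0 in range(0,360,30):
    r=least_squares(lambda p:np.r_[proj("top",g2w(p,G))-top,proj("scene",g2w(p,G))-sc].ravel(),[.2,.6,np.radians(y0)],loss='soft_l1')
    if best is None or r.cost<best[0].cost: best=(r,flip,G)
r,flip,G=best;p=r.x
print(flip,p,np.degrees(p[2]),r.cost);print(np.round(proj("top",g2w(p,G))-top,1).tolist());print(np.round(proj("scene",g2w(p,G))-sc,1).tolist())
jc=g2w(p,[[.102,0,.031]]);print("jar",jc,proj("top",jc),proj("scene",jc),"seat",g2w(p,[[.297,0,.031]]))
np.save("g.npy",p)
Rt=R.from_rotvec(arm.get_state()["tool_rot"]).as_matrix();print("tool axes cols\n",Rt.round(3));print("gutter axes\n",Rg(p[2]).round(3))
# detail overlay on top pic
for c in("top","scene"):
  im=arm.read_camera(c)
  L=[[(0,s*.055,.037),(.33,s*.055,.037)] for s in(1,-1)]+[[(.33,-.055,.053),(.33,.055,.053)],[(.281,-.055,.004),(.281,.055,.004)],[(.075,-.055,.014),(.075,.055,.014)],[(0,-.055,0),(0,.055,0)],[(.102,-.048,.062),(.102,.048,.062)]]
  k=3 if c=="top" else 3
  o=(250,140) if c=="top" else (200,140)
  cr=cv2.resize(im[o[1]:o[1]+130,o[0]:o[0]+200],None,fx=k,fy=k,interpolation=cv2.INTER_CUBIC)
  for l in L:
    q=((proj(c,g2w(p,l))-o)*k).astype(int); cv2.line(cr,tuple(map(int,q[0])),tuple(map(int,q[1])),(0,0,255),1)
  cv2.imwrite(f"pics/o_{c}.png",cr)
a=cv2.imread("pics/o_top.png")
E
```

```text
Traceback (most recent call last):
  File "h.py", line 6, in proj
    i=arm.camera_info(c);K=np.array([[i["fx"],0,i["cx"]],[0,i["fy"],i["cy"]],[0,0,1]])
ValueError: time passes only in moves, steps and waits
```

```bash
cat > h.py <<'E'
from cell import arm
import cv2,numpy as np
from scipy.spatial.transform import Rotation as R
from scipy.optimize import least_squares
I={c:arm.camera_info(c) for c in("top","scene")}
def proj(c,P):
    i=I[c];K=np.array([[i["fx"],0,i["cx"]],[0,i["fy"],i["cy"]],[0,0,1]])
    return cv2.projectPoints(np.asarray(P,float).reshape(-1,1,3),i["rvec"],i["tvec"],K,i["dist"])[0][:,0]
def Rg(yaw): return (R.from_euler('z',yaw)*R.from_euler('y',-7,degrees=True)).as_matrix()
def g2w(p,P): return np.array([p[0],p[1],.08])+np.asarray(P)@Rg(p[2]).T
E
python3 - <<'E'
from h import *
f=lambda L,k,o:[(a/k+o[0],b/k+o[1]) for a,b in L]
top=np.array(f([(104,180),(72,302),(149,217),(130,293),(440,268),(412,387)],2.6,(240,90)))
sc=np.array(f([(507,200),(462,116),(442,224),(419,176),(150,320),(127,222)],2.4,(170,120)))
best=None
for flip in(1,-1):
  G=np.array([(.33,.055,.053),(.33,-.055,.053),(.281,.039,.004),(.281,-.039,.004),(0,.055,.037),(0,-.055,.037)])*[1,flip,1]
  for y0 in range(0,360,45):
    r=least_squares(lambda p:np.r_[proj("top",g2w(p,G))-top,proj("scene",g2w(p,G))-sc].ravel(),[.2,.6,np.radians(y0)],loss='soft_l1')
    if best is None or r.cost<best[0].cost: best=(r,flip,G)
r,flip,G=best;p=r.x
print(flip,p,np.degrees(p[2]),r.cost);print(np.round(proj("top",g2w(p,G))-top,1).tolist());print(np.round(proj("scene",g2w(p,G))-sc,1).tolist())
jc=g2w(p,[[.102,0,.031]]);print("jar",jc,proj("top",jc),proj("scene",jc),"seat",g2w(p,[[.297,0,.031]]))
np.save("g.npy",p)
Rt=R.from_rotvec(arm.get_state()["tool_rot"]).as_matrix();print("tool axes cols\n",Rt.round(3));print("gutter axes\n",Rg(p[2]).round(3))
out=[]
for c in("top","scene"):
  im=cv2.imread(f"pics/{c}0.png")
  L=[[(0,s*.055,.037),(.33,s*.055,.037)] for s in(1,-1)]+[[(.33,-.055,.053),(.33,.055,.053)],[(.281,-.055,.004),(.281,.055,.004)],[(.075,-.055,.014),(.075,.055,.014)],[(0,-.055,0),(0,.055,0)],[(.102,-.048,.062),(.102,.048,.062)]]
  o=(250,140) if c=="top" else (200,145)
  cr=cv2.resize(im[o[1]:o[1]+120,o[0]:o[0]+195],None,fx=3,fy=3,interpolation=cv2.INTER_CUBIC)[:,:,:]
  cr=cv2.resize(im[o[1]:o[1]+120,o[0]:o[0]+195],None,fx=2.5*1,fy=2.5,interpolation=cv2.INTER_CUBIC)
  for l in L:
    q=((proj(c,g2w(p,l))-o)*2.5).astype(int); cv2.line(cr,tuple(map(int,q[0])),tuple(map(int,q[1])),(0,0,255),1)
  out.append(cr)
cv2.imwrite("pics/o.png",np.vstack(out))
E
```

```text
-1 [ 0.56495182 -0.27164416  1.36129508] 77.996462503836 17.433663320445365
[[-0.1, -0.8], [0.7, -2.6], [-0.8, -0.8], [-1.2, 0.4], [-1.3, 0.5], [-0.3, -2.4]]
[[-1.1, -2.1], [-1.2, -1.1], [2.0, 3.5], [-0.1, -0.9], [-3.9, -1.0], [-1.4, 0.7]]
jar [[ 0.58522114 -0.17631343  0.1231996 ]] [[363.8080869  205.02867395]] [[271.71894886 219.7822606 ]] seat [[0.62547341 0.01300113 0.14696413]]
tool axes cols
 [[-0.    -0.944  0.33 ]
 [-0.     0.33   0.944]
 [-1.     0.    -0.   ]]
gutter axes
 [[ 0.206 -0.978 -0.025]
 [ 0.971  0.208 -0.119]
 [ 0.122 -0.     0.993]]
```

View pics/o.png

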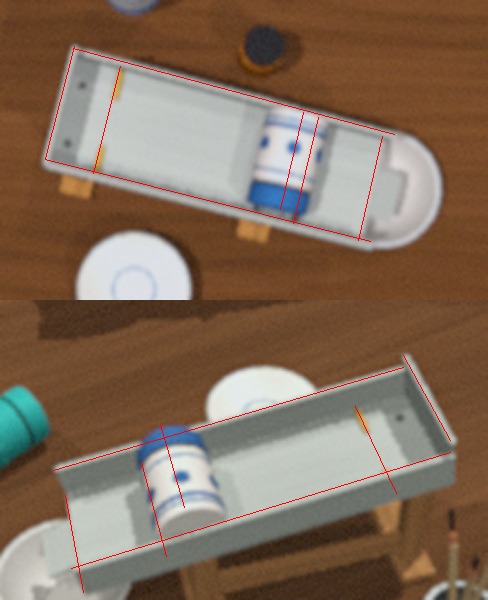

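The overlay fits: rims, rod and stop land within 1 to 3 px, and the predicted jar centre is within 2 px of the network's in both views. Next I swing the arm over on an arc, with the hand high.

>>> carry_out([
  {"delta_pos": [-0.03, -0.03, 0], "rot": [3, 0, 0]},
  {"delta_pos": [-0.02, -0.052, 0], "rot": [4.8, 0, 0]},
  {"delta_pos": [0, -0.052, 0], "rot": [4.8, 0, 0]},
  {"delta_pos": [0, -0.052, 0], "rot": [4.8, 0, 0]},
  {"delta_pos": [0, -0.052, 0], "rot": [4.8, 0, 0]},
  {"delta_pos": [0, -0.052, 0], "rot": [4.8, 0, 0]},
  {"delta_pos": [0, -0.052, 0], "rot": [4.8, 0, 0]},
  {"delta_pos": [0, -0.052, 0], "rot": [4.8, 0, 0]},
  {"delta_pos": [0, -0.052, 0], "rot": [4.8, 0, 0]},
  {"delta_pos": [0, -0.052, 0], "rot": [4.8, 0, 0]},
], jaw=0, newtons=40)

```text
time: 2.25
ee_pos: [0.578, 0.2758, 0.2812]
tool_rot: [-0.334, 1.545, 0.334]
ft_force: [1.2, -0.8, -0.6]
gripper_width: 0.503
```

>>> carry_out([
  {"delta_pos": [0, -0.052, 0], "rot": [4.8, 0, 0]},
  {"delta_pos": [0, -0.052, 0], "rot": [4.8, 0, 0]},
  {"delta_pos": [0, -0.052, 0], "rot": [4.8, 0, 0]},
  {"delta_pos": [0, -0.052, 0], "rot": [4.8, 0, 0]},
  {"delta_pos": [0, -0.052, 0], "rot": [4.8, 0, 0]},
  {"delta_pos": [0, -0.052, 0], "rot": [4.8, 0, 0]},
  {"delta_pos": [0, -0.052, 0], "rot": [4.8, 0, 0]},
  {"delta_pos": [0, -0.03, 0], "rot": [2.5, 0, 0]},
  {"delta_pos": [0, 0, 0], "rot": [0, 0, 0]},
])

```text
time: 3.38
ee_pos: [0.6347, -0.1088, 0.2816]
tool_rot: [0.162, 1.565, -0.163]
ft_force: [0.9, 0.6, -0.2]
gripper_width: 0.501
```

```bash
cat >> h.py <<'E'
def rep(tgt=None):
    p=np.load("g.npy");s=arm.get_state();T=R.from_rotvec(s["tool_rot"]);t=np.array(s["ee_pos"]);G=Rg(p[2])
    print("t",round(float(s["time"]),2),"w",s["gripper_width"],"F gutter",(G.T@s["ft_force"]).round(1),"tcp gutter mm",(G.T@(t-[p[0],p[1],.08])*1e3).round(1))
    Rd=R.from_matrix(np.c_[-G[:,2],G[:,0],-G[:,1]])
    print("rot err tool deg",np.degrees((T.inv()*Rd).as_rotvec()).round(2),"q",np.round(s["joint_pos"],2))
    if tgt is not None: print("delta tool mm",(T.inv().apply(g2w(p,[tgt])[0]-t)*1e3).round(1))
E
python3 -c "
from h import *
rep([.045,0,.12])"
```

```text
t 3.38 w 0.5005424954077222 F gutter [ 0.7 -0.8 -0.3] tcp gutter mm [197.1 -34.4 178.9]
rot err tool deg [0.16 0.   7.04] q [-0.26  0.45  0.58  1.24 -0.24  1.52  0.08]
delta tool mm [  77.1 -143.6  -34.8]
```

>>> carry_out([
  {"delta_pos": [0, 0, 0], "rot": [0.2, 0, 7]},
  {"delta_pos": [0, -0.05, -0.012], "rot": [0, 0, 0]},
  {"delta_pos": [0, -0.05, -0.012], "rot": [0, 0, 0]},
  {"delta_pos": [0.02, -0.05, -0.01], "rot": [0, 0, 0]},
  {"delta_pos": [0.04, -0.005, 0], "rot": [0, 0, 0]},
  {"delta_pos": [0, 0, 0], "rot": [0, 0, 0]},
])

```text
time: 4.12
ee_pos: [0.5715, -0.2393, 0.1999]
tool_rot: [0.257, 1.556, -0.061]
ft_force: [0.1, 0.8, 0.5]
gripper_width: 0.498
```

```bash
python3 - <<'E'
from h import *
rep([.045,0,.022])
a=arm.read_camera("scene")[130:290,190:400];b=arm.read_camera("top")[120:260,250:460]
p=np.load("g.npy")
s=arm.get_state();q=proj("scene",[s["ee_pos"]])[0];print("tcp px",q,proj("top",[s["ee_pos"]])[0])
cv2.imwrite("pics/v4.png",np.vstack([cv2.resize(x,None,fx=1.95,fy=1.95,interpolation=cv2.INTER_CUBIC) for x in(a,b)]))
E
```

```text
t 4.12 w 0.49827683708702414 F gutter [0.9 0.1 0.4] tcp gutter mm [ 47.4   0.3 115. ]
rot err tool deg [ 0.33 -0.39 -0.15] q [ 0.    0.46  0.59  1.42 -0.37  1.39  0.42]
delta tool mm [92.9 -2.6  0.9]
tcp px [236.75646798 201.11605156] [395.9149957  208.44367509]
```

View pics/v4.png

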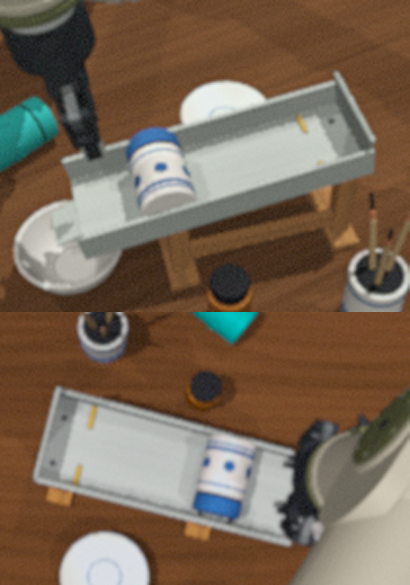

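The fingers hang below the jar and inside the rims: tips near (236,211) in the scene picture, with the jar at about (270,218). I'll lower them between spout and jar, staying above tab height.

>>> carry_out([
  {"delta_pos": [0.01, -0.004, 0.0], "rot": [0.3, -0.3, 0]},
  {"delta_pos": [0.025, 0, 0], "rot": [0, 0, 0]},
  {"delta_pos": [0.025, 0, 0], "rot": [0, 0, 0]},
  {"delta_pos": [0.015, 0, 0], "rot": [0, 0, 0]},
  {"delta_pos": [0.012, 0, 0], "rot": [0, 0, 0]},
  {"delta_pos": [0.008, 0, 0], "rot": [0, 0, 0]},
  {"delta_pos": [0, 0, 0], "rot": [0, 0, 0]},
])

```text
time: 5.1
ee_pos: [0.5741, -0.2349, 0.1079]
tool_rot: [0.26, 1.546, -0.07]
ft_force: [0.2, 0.2, -0.1]
gripper_width: 0.499
```

```bash
python3 -c "
from h import *
rep([.06,0,.019])"
```

```text
t 5.1 w 0.4986976508401519 F gutter [ 0.2 -0.2 -0.1] tcp gutter mm [41.  -1.3 23. ]
rot err tool deg [-0.09  0.24 -0.  ] q [ 0.01  0.52  0.56  1.55 -0.41  1.2   0.46]
delta tool mm [ 4.  19.  -1.4]
```

>>> carry_out([
  {"delta_pos": [0.003, 0, 0], "rot": [0, 0, 0]},
  {"delta_pos": [0.003, 0, 0], "rot": [0, 0, 0]},
  {"delta_pos": [0.003, 0, 0], "rot": [0, 0, 0]},
  {"delta_pos": [0, 0, 0], "rot": [0, 0, 0]},
])

```text
time: 5.6
ee_pos: [0.5743, -0.2338, 0.0989]
tool_rot: [0.261, 1.546, -0.07]
ft_force: [0.4, -0.4, -1.0]
gripper_width: 0.497
```

>>> carry_out([
  {"delta_pos": [0.003, 0, 0], "rot": [0, 0, 0]},
  {"delta_pos": [0, 0, 0], "rot": [0, 0, 0]},
])

```text
time: 5.85
ee_pos: [0.5744, -0.2334, 0.0959]
tool_rot: [0.26, 1.546, -0.07]
ft_force: [-0.1, -0.1, 0.1]
gripper_width: 0.501
```

>>> carry_out([
  {"delta_pos": [0.003, 0, 0], "rot": [0, 0, 0]},
  {"delta_pos": [0, 0, 0], "rot": [0, 0, 0]},
])

```text
time: 6.1
ee_pos: [0.5745, -0.2331, 0.0929]
tool_rot: [0.26, 1.546, -0.07]
ft_force: [-0.4, 0.6, 0.2]
gripper_width: 0.503
```

```bash
python3 -c "
from h import *
rep([.06,0,.019])"
```

```text
t 6.1 w 0.5029152424008019 F gutter [0.6 0.5 0.2] tcp gutter mm [41.  -1.3  7.9]
rot err tool deg [-0.09  0.23 -0.  ] q [ 0.01  0.54  0.55  1.56 -0.42  1.18  0.46]
delta tool mm [-11.1  19.   -1.3]
```

>>> carry_out([
  {"delta_pos": [0.003, 0, 0], "rot": [0, 0, 0]},
  {"delta_pos": [0, 0, 0], "rot": [0, 0, 0]},
])

```text
time: 6.35
ee_pos: [0.5746, -0.2327, 0.0899]
tool_rot: [0.26, 1.546, -0.07]
ft_force: [-0.8, -0.2, 0.0]
gripper_width: 0.499
```

>>> carry_out([
  {"delta_pos": [0.003, 0, 0], "rot": [0, 0, 0]},
  {"delta_pos": [0, 0, 0], "rot": [0, 0, 0]},
])

```text
time: 6.6
ee_pos: [0.5746, -0.2324, 0.0869]
tool_rot: [0.26, 1.546, -0.07]
ft_force: [-0.4, -0.3, 0.3]
gripper_width: 0.499
```

>>> carry_out([
  {"delta_pos": [-0.008, 0, 0], "rot": [0, 0, 0]},
  {"delta_pos": [-0.007, 0, -0.001], "rot": [0, 0, 0]},
  {"delta_pos": [0, 0.005, 0], "rot": [0, 0, 0]},
  {"delta_pos": [0, 0.004, 0], "rot": [0, 0, 0]},
  {"delta_pos": [0, 0.002, 0], "rot": [0, 0, 0]},
  {"delta_pos": [0, 0.002, 0], "rot": [0, 0, 0]},
  {"delta_pos": [0, 0.002, 0], "rot": [0, 0, 0]},
  {"delta_pos": [0, 0.002, 0], "rot": [0, 0, 0]},
  {"delta_pos": [0, 0.002, 0], "rot": [0, 0, 0]},
  {"delta_pos": [0, 0.002, 0], "rot": [0, 0, 0]},
  {"delta_pos": [0, 0.002, 0], "rot": [0, 0, 0]},
  {"delta_pos": [0, 0.002, 0], "rot": [0, 0, 0]},
])

```text
time: 8.1
ee_pos: [0.5785, -0.2099, 0.1052]
tool_rot: [0.26, 1.545, -0.071]
ft_force: [0.0, -1.8, 0.4]
gripper_width: 0.503
```

>>> carry_out([
  {"delta_pos": [0, 0.002, 0], "rot": [0, 0, 0]},
  {"delta_pos": [0, 0.002, 0], "rot": [0, 0, 0]},
  {"delta_pos": [0, 0.002, 0], "rot": [0, 0, 0]},
  {"delta_pos": [0, 0.002, 0], "rot": [0, 0, 0]},
  {"delta_pos": [0, 0.002, 0], "rot": [0, 0, 0]},
  {"delta_pos": [0, 0.002, 0], "rot": [0, 0, 0]},
])

```text
time: 8.85
ee_pos: [0.5811, -0.198, 0.1066]
tool_rot: [0.26, 1.545, -0.07]
ft_force: [-0.7, -1.2, 0.3]
gripper_width: 0.5
```

```bash
cat >> h.py <<'E'
def jar():
    # jar centre on the gutter (x,y mm) from mask centres, best of masks in the gutter
    p=np.load("g.npy")
    for c in("top","scene"):
        arm.read_camera(c)
        for d in arm.cut_out("jar",c):
            at=np.argwhere(d["mask"]).mean(0)[::-1]
            r=least_squares(lambda v:proj(c,g2w(p,[[v[0],v[1],.031]]))[0]-at,[.15,0]).x*1e3
            if abs(r[1])<45 and -20<r[0]<340: print(c,"jar gutter mm",r.round(1),"p",round(float(d["p"]),2),"px",d["mask"].sum())
E
python3 -c "
from h import *
rep([.06,0,.017]);jar()"
```

```text
t 8.85 w 0.5000319334752045 F gutter [-1.2  0.4  0.4] tcp gutter mm [78.1 -0.5 17.3]
rot err tool deg [-0.09  0.26  0.  ] q [-0.06  0.5   0.55  1.58 -0.41  1.18  0.4 ]
delta tool mm [  0.2 -18.1  -0.4]
top jar gutter mm [119.2  -1.9] p 0.85 px 1065
scene jar gutter mm [122.    7.1] p 0.76 px 1097
```

The fingers carried the jar from x≈102 to x≈120 mm. The camera reads 119 to 122 and the contact geometry gives 120. I'll go on steadily.

>>> carry_out([
  {"delta_pos": [0, 0.003, 0], "rot": [0, 0, 0]},
  {"delta_pos": [0, 0.004, 0], "rot": [0, 0, 0]},
  {"delta_pos": [0, 0.004, 0], "rot": [0, 0, 0]},
  {"delta_pos": [0, 0.004, 0], "rot": [0, 0, 0]},
  {"delta_pos": [0, 0.004, 0], "rot": [0, 0, 0]},
  {"delta_pos": [0, 0.004, 0], "rot": [0, 0, 0]},
  {"delta_pos": [0, 0.004, 0], "rot": [0, 0, 0]},
  {"delta_pos": [0, 0.004, 0], "rot": [0, 0, 0]},
  {"delta_pos": [0, 0.004, 0], "rot": [0, 0, 0]},
  {"delta_pos": [0, 0.004, 0], "rot": [0, 0, 0]},
  {"delta_pos": [0, 0.004, 0], "rot": [0, 0, 0]},
  {"delta_pos": [0, 0.004, 0], "rot": [0, 0, 0]},
])

```text
time: 10.55
ee_pos: [0.5909, -0.1523, 0.1124]
tool_rot: [0.26, 1.545, -0.07]
ft_force: [-0.3, -1.3, 0.4]
gripper_width: 0.499
```

>>> carry_out([
  {"delta_pos": [0, 0.004, 0], "rot": [0, 0, 0]},
  {"delta_pos": [0, 0.004, 0], "rot": [0, 0, 0]},
  {"delta_pos": [0, 0.004, 0], "rot": [0, 0, 0]},
  {"delta_pos": [0, 0.004, 0], "rot": [0, 0, 0]},
  {"delta_pos": [0, 0.004, 0], "rot": [0, 0, 0]},
  {"delta_pos": [0, 0.004, 0], "rot": [0, 0, 0]},
  {"delta_pos": [0, 0.004, 0], "rot": [0, 0, 0]},
  {"delta_pos": [0, 0.004, 0], "rot": [0, 0, 0]},
  {"delta_pos": [0, 0.004, 0], "rot": [0, 0, 0]},
  {"delta_pos": [0, 0.004, 0], "rot": [0, 0, 0]},
  {"delta_pos": [0, 0.004, 0], "rot": [0, 0, 0]},
  {"delta_pos": [0, 0.003, 0], "rot": [0, 0, 0]},
])

```text
time: 12.05
ee_pos: [0.6007, -0.1066, 0.1181]
tool_rot: [0.26, 1.545, -0.07]
ft_force: [-0.1, -2.0, -0.3]
gripper_width: 0.502
```

```bash
python3 -c "
from h import *
rep([.222,0,.017]);jar()"
```

```text
t 12.05 w 0.5021791712132836 F gutter [-2.  -0.3 -0. ] tcp gutter mm [172.3  -0.6  17.2]
rot err tool deg [-0.08  0.26 -0.  ] q [-0.2   0.46  0.53  1.59 -0.38  1.17  0.23]
delta tool mm [ 0.2 49.7 -0.7]
top jar gutter mm [215.5  -1.5] p 0.86 px 975
scene jar gutter mm [220.6   1.6] p 0.95 px 1015
```

>>> carry_out([
  {"delta_pos": [0, 0.004, 0], "rot": [0, 0, 0]},
  {"delta_pos": [0, 0.004, 0], "rot": [0, 0, 0]},
  {"delta_pos": [0, 0.004, 0], "rot": [0, 0, 0]},
  {"delta_pos": [0, 0.004, 0], "rot": [0, 0, 0]},
  {"delta_pos": [0, 0.004, 0], "rot": [0, 0, 0]},
  {"delta_pos": [0, 0.004, 0], "rot": [0, 0, 0]},
  {"delta_pos": [0, 0.004, 0], "rot": [0, 0, 0]},
  {"delta_pos": [0, 0.004, 0], "rot": [0, 0, 0]},
  {"delta_pos": [0, 0.004, 0], "rot": [0, 0, 0]},
  {"delta_pos": [0, 0.003, 0], "rot": [0, 0, 0]},
  {"delta_pos": [0, 0.002, 0], "rot": [0, 0, 0]},
  {"delta_pos": [0, 0.002, 0], "rot": [0, 0, 0]},
])

```text
time: 13.75
ee_pos: [0.6096, -0.0652, 0.1233]
tool_rot: [0.26, 1.545, -0.071]
ft_force: [0.1, -2.1, 0.7]
gripper_width: 0.504
```

>>> carry_out([
  {"delta_pos": [0, 0.002, 0], "rot": [0, 0, 0]},
  {"delta_pos": [0, 0.002, 0], "rot": [0, 0, 0]},
  {"delta_pos": [0, 0.002, 0], "rot": [0, 0, 0]},
  {"delta_pos": [0, 0.002, 0], "rot": [0, 0, 0]},
])

```text
time: 14.25
ee_pos: [0.6112, -0.0579, 0.1243]
tool_rot: [0.26, 1.545, -0.071]
ft_force: [-2.2, -5.3, 1.9]
gripper_width: 0.498
```

>>> carry_out([
  {"delta_pos": [0, 0.002, 0], "rot": [0, 0, 0]},
  {"delta_pos": [0, 0.002, 0], "rot": [0, 0, 0]},
  {"delta_pos": [0, 0.002, 0], "rot": [0, 0, 0]},
])

```text
time: 14.62
ee_pos: [0.6119, -0.056, 0.1254]
tool_rot: [0.26, 1.545, -0.077]
ft_force: [-3.7, -11.4, 5.0]
gripper_width: 0.502
```

```bash
python3 -c "
from h import *
rep([.25,0,.017]);jar()"
```

```text
t 14.62 w 0.5015426005017793 F gutter [-11.2   1.2   6.4] tcp gutter mm [224.6  -1.1  18.2]
rot err tool deg [-0.32  0.33  0.25] q [-0.28  0.46  0.52  1.58 -0.37  1.17  0.13]
delta tool mm [ 1.  25.4 -1.2]
top jar gutter mm [274.5  -3.1] p 0.83 px 739
scene jar gutter mm [275.3   1.4] p 0.6 px 839
```

The push rose to 11 N along the slope with 6 N upward at the rod. Pad friction on the turning jar is jamming it. I'll ease back a few mm, keeping contact, lower the fingers for more pad, then climb with the jar so it rolls over the rod.

>>> carry_out([
  {"delta_pos": [0, -0.002, 0], "rot": [0, 0, 0]},
  {"delta_pos": [0, -0.002, 0], "rot": [0, 0, 0]},
  {"delta_pos": [0, -0.002, 0], "rot": [0, 0, 0]},
  {"delta_pos": [0, -0.002, 0], "rot": [0, 0, 0]},
  {"delta_pos": [0.004, 0, 0], "rot": [0, 0, 0]},
  {"delta_pos": [0.005, 0, 0], "rot": [0, 0, 0]},
  {"delta_pos": [0.005, 0, 0], "rot": [0, 0, 0]},
  {"delta_pos": [0, 0, 0], "rot": [0, 0, 0]},
])

```text
time: 15.82
ee_pos: [0.6108, -0.0572, 0.1094]
tool_rot: [0.26, 1.546, -0.07]
ft_force: [-1.2, -1.0, 0.4]
gripper_width: 0.502
```

```bash
python3 - <<'E'
from h import *
rep([.222,0,.005])
a=arm.read_camera("scene")[130:290,220:420];b=arm.read_camera("top")[120:260,250:450]
cv2.imwrite("pics/v5.png",np.vstack([cv2.resize(x,None,fx=2,fy=2,interpolation=cv2.INTER_CUBIC) for x in(a,b)]))
E
```

```text
t 15.82 w 0.5021321651658547 F gutter [-1.2  1.   0.5] tcp gutter mm [221.2  -0.3   2.4]
rot err tool deg [-0.08  0.18 -0.  ] q [-0.27  0.47  0.52  1.6  -0.38  1.15  0.15]
delta tool mm [-2.6  0.8 -0.3]
```

View pics/v5.png

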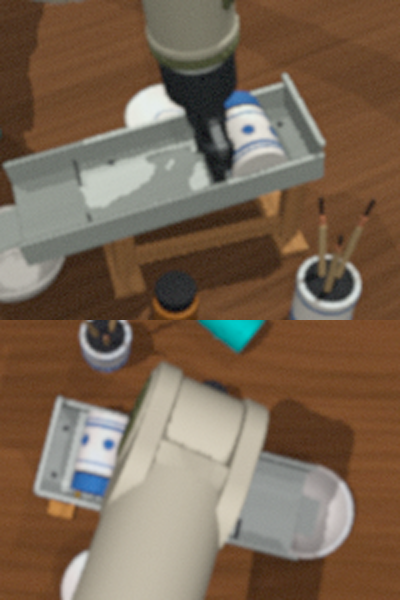

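The jar is square in the gutter at the rod with the fingers low behind it. The pigment bottle, brush pot and bowl are undisturbed. Now the climb: up and forward together.

>>> carry_out([
  {"delta_pos": [0, 0.002, 0], "rot": [0, 0, 0]},
  {"delta_pos": [-0.001, 0.001, 0], "rot": [0, 0, 0]},
  {"delta_pos": [-0.002, 0.001, 0], "rot": [0, 0, 0]},
  {"delta_pos": [-0.002, 0.001, 0], "rot": [0, 0, 0]},
  {"delta_pos": [-0.002, 0.001, 0], "rot": [0, 0, 0]},
])

```text
time: 16.55
ee_pos: [0.6123, -0.0527, 0.1181]
tool_rot: [0.26, 1.545, -0.07]
ft_force: [-1.7, -2.6, 0.5]
gripper_width: 0.503
```

>>> carry_out([
  {"delta_pos": [-0.0015, 0.001, 0], "rot": [0, 0, 0]},
  {"delta_pos": [-0.0015, 0.001, 0], "rot": [0, 0, 0]},
  {"delta_pos": [-0.0015, 0.001, 0], "rot": [0, 0, 0]},
])

```text
time: 16.92
ee_pos: [0.6129, -0.0501, 0.1228]
tool_rot: [0.26, 1.545, -0.07]
ft_force: [0.3, -2.3, 0.1]
gripper_width: 0.501
```

```bash
python3 -c "
from h import *
rep([.239,0,.022]);jar()"
```

```text
t 16.93 w 0.5013304190015043 F gutter [-2.1 -0.7  0.3] tcp gutter mm [230.2  -0.8  14.9]
rot err tool deg [-0.08  0.27 -0.01] q [-0.29  0.46  0.52  1.59 -0.38  1.17  0.13]
delta tool mm [-7.1  8.8 -0.8]
top jar gutter mm [279.7  -4.5] p 0.78 px 767
scene jar gutter mm [280.3   0.7] p 0.75 px 857
```

>>> carry_out([
  {"delta_pos": [-0.0012, 0.001, 0], "rot": [0, 0, 0]},
  {"delta_pos": [-0.0012, 0.001, 0], "rot": [0, 0, 0]},
  {"delta_pos": [-0.0012, 0.001, 0], "rot": [0, 0, 0]},
  {"delta_pos": [-0.0012, 0.001, 0], "rot": [0, 0, 0]},
  {"delta_pos": [-0.001, 0.001, 0], "rot": [0, 0, 0]},
])

```text
time: 17.75
ee_pos: [0.6137, -0.046, 0.1292]
tool_rot: [0.26, 1.545, -0.07]
ft_force: [0.9, -2.4, 0.7]
gripper_width: 0.503
```

>>> carry_out([
  {"delta_pos": [-0.001, 0.001, 0], "rot": [0, 0, 0]},
  {"delta_pos": [-0.001, 0.001, 0], "rot": [0, 0, 0]},
  {"delta_pos": [-0.001, 0.001, 0], "rot": [0, 0, 0]},
  {"delta_pos": [0, 0, 0], "rot": [0, 0, 0]},
])

```text
time: 18.25
ee_pos: [0.6141, -0.0433, 0.1324]
tool_rot: [0.26, 1.545, -0.07]
ft_force: [-0.1, -0.9, 0.5]
gripper_width: 0.5
```

```bash
python3 -c "
from h import *
rep([.250,0,.022]);jar()"
```

```text
t 18.25 w 0.5001229557459288 F gutter [-0.8 -0.1  0.6] tcp gutter mm [238.3  -0.6  23.6]
rot err tool deg [-0.07  0.25 -0.02] q [-0.3   0.45  0.52  1.57 -0.37  1.19  0.11]
delta tool mm [ 1.6 11.7 -0.6]
top jar gutter mm [289.3  -2.9] p 0.81 px 733
scene jar gutter mm [2.891e+02 2.000e-01] p 0.7 px 869
```

>>> carry_out([
  {"delta_pos": [-0.0005, 0.001, 0], "rot": [0, 0, 0]},
  {"delta_pos": [0, 0.001, 0], "rot": [0, 0, 0]},
  {"delta_pos": [0, 0.001, 0], "rot": [0, 0, 0]},
  {"delta_pos": [0, 0.001, 0], "rot": [0, 0, 0]},
  {"delta_pos": [0, 0.001, 0], "rot": [0, 0, 0]},
  {"delta_pos": [0, 0.001, 0], "rot": [0, 0, 0]},
])

```text
time: 19.2
ee_pos: [0.6154, -0.0376, 0.1336]
tool_rot: [0.26, 1.545, -0.07]
ft_force: [0.8, -0.2, -0.2]
gripper_width: 0.502
```

>>> carry_out([
  {"delta_pos": [0, 0.001, 0], "rot": [0, 0, 0]},
  {"delta_pos": [0, 0.001, 0], "rot": [0, 0, 0]},
  {"delta_pos": [0, 0.001, 0], "rot": [0, 0, 0]},
  {"delta_pos": [0, 0.001, 0], "rot": [0, 0, 0]},
])

```text
time: 19.7
ee_pos: [0.6162, -0.0339, 0.1341]
tool_rot: [0.26, 1.545, -0.07]
ft_force: [0.7, -0.1, -0.4]
gripper_width: 0.501
```

```bash
python3 -c "
from h import *
rep([.255,0,.022]);jar()"
```

```text
t 19.7 w 0.5011838411763136 F gutter [-0.  -0.7 -0.4] tcp gutter mm [247.9  -0.7  24. ]
rot err tool deg [-0.1   0.26  0.  ] q [-0.31  0.45  0.52  1.57 -0.37  1.19  0.09]
delta tool mm [ 2.   7.1 -0.7]
top jar gutter mm [303.6  -3.1] p 0.94 px 745
scene jar gutter mm [301.9  -0.8] p 0.75 px 935
```

The jar moved ahead off the fingers and the force dropped to zero, so it has dropped in behind the rod. I'll draw back down the slope, then go up and away.

>>> carry_out([
  {"delta_pos": [0, -0.004, 0], "rot": [0, 0, 0]},
  {"delta_pos": [0, -0.008, 0], "rot": [0, 0, 0]},
  {"delta_pos": [0, -0.015, 0], "rot": [0, 0, 0]},
  {"delta_pos": [0, -0.02, 0], "rot": [0, 0, 0]},
  {"delta_pos": [-0.01, -0.01, 0], "rot": [0, 0, 0]},
  {"delta_pos": [-0.03, 0, 0], "rot": [0, 0, 0]},
  {"delta_pos": [-0.04, 0, 0], "rot": [0, 0, 0]},
  {"delta_pos": [-0.04, -0.04, 0], "rot": [0, 0, 0]},
  {"delta_pos": [-0.02, -0.05, 0], "rot": [0, 0, 0]},
  {"delta_pos": [0, -0.05, 0], "rot": [0, 0, 0]},
  {"delta_pos": [0, -0.04, 0], "rot": [0, 0, 0]},
  {"delta_pos": [0, 0, 0], "rot": [0, 0, 0]},
])

```text
time: 21.4
ee_pos: [0.5601, -0.2858, 0.2444]
tool_rot: [0.265, 1.545, -0.078]
ft_force: [0.2, -0.3, 0.3]
gripper_width: 0.502
```

```bash
python3 - <<'E'
from h import *
rep();jar();jar()
a=arm.read_camera("scene")[130:290,220:420];b=arm.read_camera("top")[120:260,250:450]
cv2.imwrite("pics/v6.png",np.vstack([cv2.resize(x,None,fx=2,fy=2,interpolation=cv2.INTER_CUBIC) for x in(a,b)]))
E
```

```text
t 21.4 w 0.5022563045400306 F gutter [-0.2 -0.2  0.3] tcp gutter mm [  5.3   1.8 165. ]
rot err tool deg [-0.53  0.28  0.14] q [ 0.06  0.46  0.63  1.33 -0.38  1.49  0.47]
top jar gutter mm [295.8  -3.7] p 0.8 px 1020
scene jar gutter mm [298.2   5.7] p 0.74 px 1090
top jar gutter mm [295.2  -2.8] p 0.84 px 1052
scene jar gutter mm [298.    5.5] p 0.89 px 1112
```

View pics/v6.png

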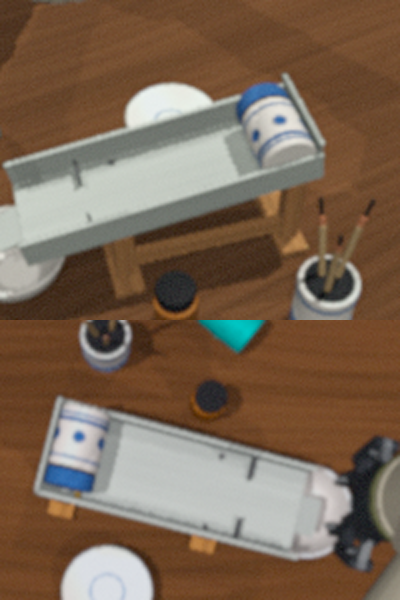

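The jar lies square against the stop, at about (78,445) in the lower half of the picture. It holds still at x≈295 to 298 mm (seat 297), the hand is clear, and the bystanders stand as before.

```bash
python3 -c "
from cell import arm
print(arm.close_job())"
```

```text
the job is handed in; nothing more can be done
None
```

The jar is parked between the holding rod and the end stop, the hand is clear, and I handed the job in at about 22 s of the 38 s allowed.

- **What I did:** I pushed the jar up the gutter with two half-open fingertips at 16 to 32 mm/s. At the rod it jammed: the push rose to about 11 N along the slope and 6 N upward. I eased back a few millimetres with the fingers behind the jar, lowered them, and moved forward and up together so the jar rolled over the rod. The readings there were about 2 to 3 N. It rolled the last few millimetres into its seat by itself, and I drew the fingers back down the slope and up.
- **Last checks:** Two looks a fraction of a second apart put the jar at x = 295 to 296 mm from the top camera and 298 mm from the scene camera; the seat is 297 mm. It did not move between looks, and the force on the hand was zero within noise. In the final pictures the saucers, brush pot, pigment bottle and bowl looked undisturbed; I judged that by eye and did not measure it.
- **Disagreements:** The cameras differ by about 9 mm across the gutter (top −3 mm, scene +6 mm), which I put down to the scene camera's oblique view. While the fingers partly hid the jar, its measured position along the gutter read about 5 to 8 mm too far uphill.

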